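# Unstack the filter kit and put each piece in its place

## Task

Take the stack on the counter apart and put each piece on its own place: press the pleated filter straight down into the clip base, cone foot first, until it clicks fully home; stand the glass jar upright in the middle of the cork coaster; and lay the long lidded box flat inside the long open tray and the short lidded box flat inside the short open tray, lids up. Do not let the jar fall over.

Things in the scene. Friction and masses are not known exactly. Their poses are not given: they have to be found in the camera images.
- long_box: Closed translucent plastic box with frosted, grey-rimmed lid, 180 x 62 x 38 mm high, 0.22 kg, bottom of the stack. Origin: centre of its underside; x along its length, z up. The short box lies on the -x part of its lid (about 40 mm from the middle), the jar stands on the +x part (about 62 mm from the middle). Grip it across its 62 mm width.
- short_box: Closed translucent plastic box with a frosted, grey-rimmed lid, 94 x 56 x 34 mm high, about 0.13 kg, lying on the long box's lid with its length roughly along the long box's. Origin: centre of its underside; x along its length, z up. Grip it across its 56 mm width.
- filter: Cylindrical pleated paper filter, grey end caps, 75 mm tall, 0.07 kg, standing on the short box's lid. Round about its z (up). Origin: centre of its underside. Its foot is a cone, 44 mm in diameter at the underside to 56 mm at 10 mm up, 56 mm on to 14 mm, then a flat shoulder; above, the body is 48 mm in diameter. Grip the body.
- jar: Narrow glass jar with a steel twist cap, some brass bits inside, about 0.12 kg: glass 36 mm in diameter and 66 mm tall, then the cap 31 mm in diameter; 80 mm tall in all. It stands on the lid of the long box beside the short box. Origin: centre of its underside; z up.
- clip: Fixed clip base for the filter: grey plate 66 x 100 mm, 8 mm thick, with a black disc at its centre and two white sprung catches at +y and -y, reaching 32.5 mm above the counter. Origin: centre of the plate's underside; z up. The catches' rounded noses (24 mm long along x) are 50 mm apart and give up to 10 mm outwards each.
- clip_seat (a point): Centre of the top of the clip plate (8 mm above the clip's origin), where the filter's underside must arrive. The filter, pushed down between the catches, meets 5 to 12 N in all (at moments up to 20) from some 20 mm above the seat; the force drops as the catches snap in over its shoulder, then the plate stops it hard. Merely set on the catches it stays about 15 mm too high. The springs take up a few mm off-centre.
- coaster: Fixed round cork coaster, 84 mm in diameter, 5 mm thick. Origin: centre of its underside, on the counter; z up.
- long_tray: Fixed low open tray of translucent plastic for the long box, 204 x 88 mm outside (198 x 82 mm inside), floor 3 mm thick, rim 10 mm above the counter. Origin: centre of its underside, on the counter; x along its length, z up.
- short_tray: Fixed low open tray of translucent plastic for the short box, 120 x 84 mm outside (114 x 78 mm inside), floor 3 mm thick, rim 10 mm above the counter. Origin: centre of its underside, on the counter; x along its length, z up.
There are look-alikes about, which are no part of the job. What is shaped like the long_tray but purple or red is not meant.

How it is judged:
By the outcome, as a careful person would: the job done as asked, in the order asked, and still so for the second after the job is handed in, with the robot touching nothing.
It also fails if it takes over 134 s, if anything falls off the work surface, if the arm or the gripper's body presses on something with over 40 N, if the wrist force passes 120 N, or if a joint passes its speed limit or range.

## Robot

A 7-joint arm with a two-finger parallel gripper is mounted at the origin on the work surface. World frame = base frame: x ahead of the robot, y to its left, z up, the work surface at z = 0. Lengths are in m, angles in rad, forces in N, time in s.
With the tool pointing down it reaches from about 0.35 to 0.9 m from the base axis. Payload 8.1 kg.
Tool frame: the origin (TCP) lies where the fingers leave the gripper's body, on its centre line; the fingertips stand 73 mm ahead of it and the grasp point (between the pads) lies 54 mm ahead of it; z points along the fingers, y is the direction in which the jaws open and shut (so a half turn about z gives the same grasp; the last joint's range is limited). The gripper opens to 85 mm and grips with 20 to 120 N. Pads are 22 mm wide; open, the fingers measure 114 mm over their backs; the gripper's body (76 mm by 85 mm) begins 54 mm behind the grasp point. The pads swing forward as they close: fully open they stand 13 mm farther back than shut.
Start: joints at [1.232, 0.434, 0.025, 1.573, -0.012, 1.134, -0.075], TCP at [0.146, -0.608, 0.304] pointing down, gripper open.
Joint ranges: [-2.62, 2.62], [-0.44, 2.09], [-1.27, 1.32], [0.08, 2.57], [-1.32, 4.46], [0.12, 2], [-2.74, 2.74]. Speed limits (rad/s): [2.22, 2.22, 3.01, 3.01, 3.14, 3.14, 3.14].

## Interface

Orientations are given as a unit quaternion [w, x, y, z].
In Python, from station import bot gives the robot as it stands.
- The arm moves only by the tool apply_moves, never from a script. Its argument "motion" is a list that holds one entry, the list of rows, each a list of 6 numbers: the shift along the tool's x, y, z in mm, then the turn, a rotation vector about the tool's x, y, z in degrees. In form: [[[tx, ty, tz, rx, ry, rz], ...]]. A call has 1 to 8 rows; each row shifts and turns the pose as measured when the row begins, along the tool's axes as they then stand; what a row does not reach is not made up. A row lasts 1/10 s, in which the tool goes at most 50 mm and 8.59 degrees, less where a joint would pass 70% of its speed; a pose out of reach is approached as far as the arm can. A call is refused whole if a number of a shift passes 50 or a number of a turn 8.59, either way. A call with a gripper value outside its range is refused whole. "hand" is the opening, from 0 (shut) to 1 (fully open), set as the call begins (left out, the last holds). The fingers move at their own pace and stop on an object; the grip force is fixed at half the most. Time passes only in rows, so rows that do not move let the fingers close. It gives the time, the measured TCP pose, the force and the opening at its end, in the units of the state.
- bot.get_obs(): the state, without advancing time (a new reading comes with each control period).
- bot.read_camera(name): name is "scene" or "top"; returns (picture, depth): 400x640x3 uint8, red, green, blue; 400x640 float32, m along the optical axis (not along the pixel's ray), 0 where there is no reading.
- bot.calibration(name): a dict with "camera_matrix" (3x3 intrinsics, pixels), "R" (3x3) and "t" (3): a world point X has camera coordinates R X + t. Camera axes: x right, y down, z forward; pixel columns grow to the right and rows downward; lengths in m; the calibration is good to about 2 mm. A picture is of the moment at which its call begins. calibration takes no time and is no camera call.
- bot.finish_job(): hands the job in, once; it reports no verdict.
The state is a dict: "time_s": time; "joint_positions": joint angles; "qd": joint speeds; "joint_efforts": joint torques, N m; "ee_pos": TCP position; "tcp_rot": TCP orientation; "ft_force": force on the tool from outside, world axes, zero at the start; "torque": the same for the moment, N m; "width": finger opening in m.
Only numpy, scipy, OpenCV 4.12 (cv2) and the standard library are available. Lean on these libraries where they do the work, as an engineer would, in place of code of your own. Each camera call takes 0.05 s, during which the arm holds its last target. There are 200 camera calls.

## Working session

There is one attempt and no reset: what is moved stays moved. The work goes in short steps, Python scripts to look and compute and a tool call to move; the robot and the scene stay as the last step left them, time stands still between calls to the robot, and variables do not carry over. Pictures are saved under pics/ and viewed, about 12 in all and at most 16, crops included, and the job is handed in when it is done.

Besides the shell and the picture viewer there is one more tool, called after "Emit:" by a JSON object that holds its "api" and its "payload". apply_moves: Moves the arm, as the interface text tells. Its arguments: {"type":"object","properties":{"motion":{"type":"array","items":{"type":"array","items":{"type":"array","items":{"type":"number"}}}},"hand":{"type":"number"}},"required":["motion"]}

```bash
mkdir -p pics; cat > h.py <<'E'
import numpy as np, cv2
from station import bot
def look(name,fn=None):
    p,d=bot.read_camera(name)
    if fn: cv2.imwrite('pics/'+fn,p[:,:,::-1])
    np.savez('%s.npz'%name,p=p,d=d)
    return p,d
def cloud(name,d):
    c=bot.calibration(name);K,R,t=[np.array(c[k]) for k in('camera_matrix','R','t')]
    v,u=np.mgrid[:d.shape[0],:d.shape[1]]
    X=np.stack([(u-K[0,2])/K[0,0]*d,(v-K[1,2])/K[1,1]*d,d],-1)
    W=(X-t.ravel())@R
    W[d==0]=np.nan
    return W
def ray(name,u,v,z):
    c=bot.calibration(name);K,R,t=[np.array(c[k]) for k in('camera_matrix','R','t')]
    r=R.T@np.linalg.inv(K)@[u,v,1]; o=-R.T@t.ravel()
    return o+r*(z-o[2])/r[2]
E
python3 - <<'E'
from h import *
for n in('scene','top'):
    p,d=look(n,n+'1.png'); c=bot.calibration(n); R=np.array(c['R']);print(n,-R.T@np.array(c['t']).ravel(),R[2],np.array(c['camera_matrix'])[0,0])
print(bot.get_obs())
E
```

```text
scene [1.28756636 0.04288132 0.76391501] [-0.77503314 -0.05165159 -0.62980612] 390.2846324097259
top [ 0.33382885 -0.01834914  1.13333856] [ 0.09966864  0.0056051  -0.9950049 ] 428.9713648214276
{'time_s': 0.1, 'joint_positions': array([ 1.2323856 ,  0.43514049,  0.02498375,  1.57403087, -0.01164278,
        1.13398799, -0.07508445]), 'qd': array([-0.00184004, -0.00034104, -0.00100646, -0.0017264 , -0.00019258,
        0.00016097,  0.00060479]), 'joint_efforts': array([ 3.74432013e-03, -6.71749735e+01,  1.02930497e+00, -3.16903389e+01,
        1.60658994e-02,  7.13799905e-03,  5.72682279e-05]), 'ee_pos': array([ 0.14589819, -0.607362  ,  0.30320286]), 'tcp_rot': array([-6.98649840e-04,  9.93061751e-01,  1.17591896e-01, -1.30465691e-04]), 'ft_force': array([-0.44516992,  0.37757866,  0.28574091]), 'torque': array([ 0.02107213, -0.05141878,  0.01141312]), 'width': 0.08532482508422055}
```

View pics/scene1.png

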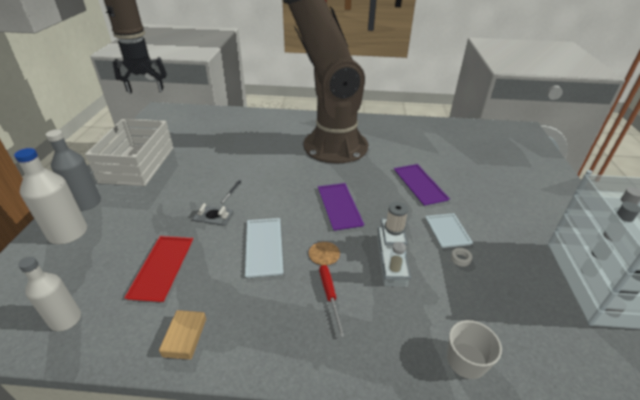

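View pics/top1.png

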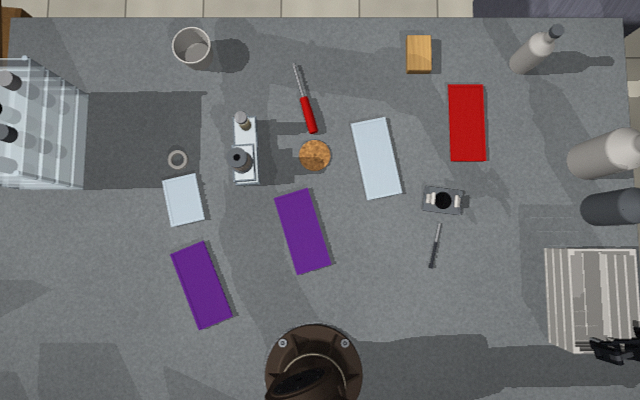

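The scene view shows the stack at about (395,245), with the filter at (397,217) and the jar at (396,265). In the top view, the stack is at (243,150), with filter (240,158) and jar (242,118). The coaster is at (314,155), the clip at (443,200) and the short tray at (183,200).

Long-tray candidates (top view):
- clear (376,158)
- red (467,122)
- purple (303,231)
- purple (201,284)

The clear one at (376,158) is meant; purple and red are excluded.

```bash
cat > m.py <<'E'
from h import *
z=np.load('top.npz');p,d=z['p'],z['d'];W=cloud('top',d)
hsv=cv2.cvtColor(p,cv2.COLOR_RGB2HSV)
def rect(mask,box,zz,nm):
    u0,v0,u1,v1=box;m=np.zeros(mask.shape,np.uint8);m[v0:v1,u0:u1]=mask[v0:v1,u0:u1]
    m=cv2.morphologyEx(m,cv2.MORPH_OPEN,np.ones((3,3)))
    cs,_=cv2.findContours(m,0,2);c=max(cs,key=cv2.contourArea)
    P=np.array([ray('top',*q[0],zz)[:2] for q in c],np.float32)*1000
    r=cv2.minAreaRect(P);print(nm,np.round(r[0],1),np.round(r[1],1),round(r[2],1),'z med',np.nanmedian(W[...,2][m>0]))
light=((hsv[...,2]>165)).astype(np.uint8)
rect(light,(345,110,408,205),.008,'long_tray')
rect(light,(155,168,210,232),.008,'short_tray')
cork=((hsv[...,0]>5)&(hsv[...,0]<22)&(hsv[...,1]>90)).astype(np.uint8)
rect(cork,(290,135,340,175),.005,'coaster')
Z=W[...,2]
def lvl(box,a,b,nm):
    rect(((Z>a)&(Z<b)).astype(np.uint8),box,(a+b)/2,nm)
S=(215,95,275,200)
lvl(S,.03,.046,'longlid');lvl(S,.063,.08,'shortlid');lvl(S,.135,.16,'filtertop');lvl(S,.105,.128,'jarcap')
lvl((410,175,475,225),.005,.012,'plate');lvl((410,175,475,225),.022,.045,'catches')
dark=(hsv[...,2]<40).astype(np.uint8);rect(dark,(425,185,465,215),.01,'disc')
for q in [(376,158),(183,200),(314,155),(243,178),(240,158),(242,118)]: print(q,np.round(W[q[1],q[0]],4))
a=cv2.resize(p[90:200,210:280],None,fx=5,fy=5,interpolation=2)
b=cv2.resize(p[175:225,410:475],None,fx=5,fy=5,interpolation=2)
s=np.load('scene.npz')['p'];e=cv2.resize(s[190:300,360:430],None,fx=5,fy=5,interpolation=2)
o=np.zeros((550,750,3),np.uint8);o[:,:350]=a;o[:,350:700]=e
cv2.imwrite('pics/c1.png',o[:,:,::-1])
o=np.hstack([cv2.resize(p[170:232,405:485],(480,372)),cv2.resize(p[105:210,340:412],(280,372))]);cv2.imwrite('pics/c2.png',o[:,:,::-1])
E
python3 m.py
```

```text
long_tray [ 556.6 -162.7] [210.1  95.4] 11.7 z med 0.004262239251231446
short_tray [443.4 348. ] [125.7  90.6] 13.3 z med 0.004103086992423783
coaster [564.2   1.8] [81.4 80.2] 0.1 z med 0.005617058177144748
longlid [609.8 180.4] [99.6 63. ] 4.1 z med 0.03809437452389
shortlid [504.4 174.8] [41.1 56.8] 5.7 z med 0.07214265391406166
filtertop [529.9 179. ] [47.6 46.8] 1.2 z med 0.14743375740955753
jarcap [634.8 177.7] [30.  29.2] 1.2 z med 0.11818360815027731
plate [ 442.2 -352.4] [65.7 66.9] 83.9 z med 0.00884989553273527
catches [ 447.9 -305.5] [10.3 28.7] 88.7 z med 0.03218876622354836
disc [ 443.8 -337.8] [36.7 42.5] 88.6 z med 0.009510327556584064
(376, 158) [ 0.5561 -0.1635  0.0062]
(183, 200) [0.4423 0.3479 0.0053]
(314, 155) [0.5635 0.0017 0.0076]
(243, 178) [0.4915 0.1778 0.0724]
(240, 158) [0.5275 0.172  0.1474]
(242, 118) [0.6314 0.1747 0.1193]
```

View pics/c1.png

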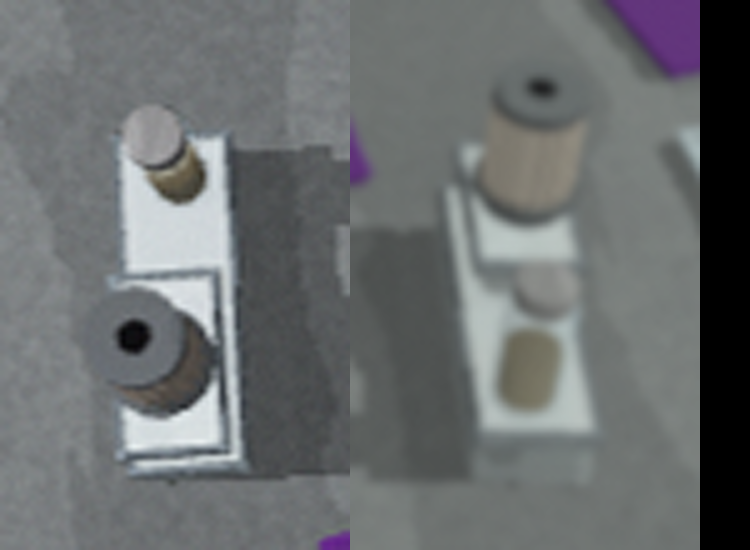

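View pics/c2.png

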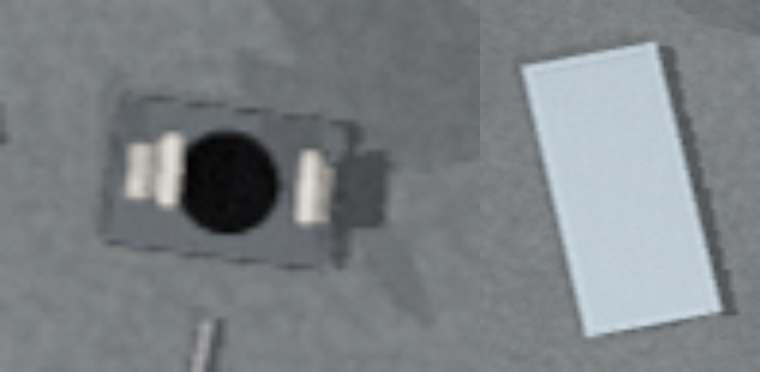

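The crops show:
- **Stack:** filter on the short box at the rear, jar on the front of the long lid, box yaw about +4°.
- **Clip:** plate corners near (426,185), (462,190), (461,215) and (422,210), with the black disc in the middle. Yaw is about −7°.
- **Long tray:** the clear one, as expected.

The heights measured (38, 72, 147, 118 mm) match the given sizes.

```bash
cat > g.py <<'E'
import sys
from h import *
def yaw(q):
    w,x,y,z=q; return np.degrees(np.arctan2(2*(x*y+w*z),1-2*(y*y+z*z)))
def plan(x,y,z,psi,step=45,show=True):
    o=bot.get_obs();P=np.array(o['ee_pos'])*1000;p0=yaw(o['tcp_rot'])
    d=np.array([x,y,z])-P;n=max(1,int(np.ceil(max(np.linalg.norm(d)/step,abs(psi-p0)/8))))
    w,a,b,c=o['tcp_rot'];print('t',round(o['time_s'],2),'P',P.round(1),'yaw',round(p0,2),'zaxis',np.round([2*(a*c+w*b),2*(b*c-w*a)],4),'F',np.round(o['ft_force'],1),'w',round(o['width']*1000,1),'n',n)
    if not show:return
    dp=(psi-p0)/n
    for i in range(n):
        s=np.radians(p0+dp*i);dx,dy,dz=d/n
        print([int(round(dx*np.cos(s)+dy*np.sin(s))),int(round(dx*np.sin(s)-dy*np.cos(s))),int(round(-dz)),0,0,round(-dp,1)],end=',')
    print()
if __name__=='__main__':plan(*map(float,sys.argv[1:]))
E
python3 g.py 530 179 280 4.2
python3 - <<'E'
from h import *
c=np.array([ray('top',u,v,.008)[:2] for u,v in [(425.8,185.5),(462.5,190),(460.8,214.7),(422.5,210.3)]]);print(c.round(4),c.mean(0),ray('top',443.5,200.3,.009))
E
```

```text
t 0.1 P [ 145.9 -607.4  303.2] yaw 13.51 zaxis [-0.0004  0.0014] F [-0.4  0.4  0.3] w 85.3 n 20
[28, -34, 1, 0, 0, np.float64(0.5)],[28, -34, 1, 0, 0, np.float64(0.5)],[27, -34, 1, 0, 0, np.float64(0.5)],[27, -34, 1, 0, 0, np.float64(0.5)],[27, -35, 1, 0, 0, np.float64(0.5)],[26, -35, 1, 0, 0, np.float64(0.5)],[26, -35, 1, 0, 0, np.float64(0.5)],[26, -35, 1, 0, 0, np.float64(0.5)],[26, -35, 1, 0, 0, np.float64(0.5)],[25, -36, 1, 0, 0, np.float64(0.5)],[25, -36, 1, 0, 0, np.float64(0.5)],[25, -36, 1, 0, 0, np.float64(0.5)],[24, -36, 1, 0, 0, np.float64(0.5)],[24, -36, 1, 0, 0, np.float64(0.5)],[24, -37, 1, 0, 0, np.float64(0.5)],[24, -37, 1, 0, 0, np.float64(0.5)],[23, -37, 1, 0, 0, np.float64(0.5)],[23, -37, 1, 0, 0, np.float64(0.5)],[23, -37, 1, 0, 0, np.float64(0.5)],[22, -38, 1, 0, 0, np.float64(0.5)],
[[ 0.4823 -0.294 ]
 [ 0.4706 -0.3904]
 [ 0.4054 -0.3839]
 [ 0.4167 -0.2839]] [ 0.4437481  -0.33803575] [ 0.44309448 -0.33934004  0.009     ]
```

Emit:
{"api": "apply_moves", "payload": {"motion": [[[28, -34, 0, 0, 0, 0.5], [28, -34, 0, 0, 0, 0.5], [27, -34, 0, 0, 0, 0.5], [27, -34, 0, 0, 0, 0.5], [27, -35, 0, 0, 0, 0.5], [26, -35, 0, 0, 0, 0.5], [26, -35, 0, 0, 0, 0.5], [26, -35, 0, 0, 0, 0.5]]], "hand": 1}}

```text
time_s: 0.9
ee_pos: [0.301, -0.2865, 0.2995]
tcp_rot: [-0.001, 0.997, 0.076, -0.003]
ft_force: [0.8, 0.4, 0.5]
width: 0.0859
```

Emit:
{"api": "apply_moves", "payload": {"motion": [[[26, -35, 0, 0, 0, 0.5], [25, -36, 0, 0, 0, 0.5], [25, -36, 0, 0, 0, 0.5], [25, -36, 0, 0, 0, 0.5], [24, -36, 0, 0, 0, 0.5], [24, -36, 0, 0, 0, 0.5], [24, -37, 0, 0, 0, 0.5], [24, -37, 0, 0, 0, 0.5]]]}}

```text
time_s: 1.7
ee_pos: [0.4641, 0.038, 0.2992]
tcp_rot: [-0.0, 0.999, 0.039, -0.003]
ft_force: [0.5, -0.2, 0.2]
width: 0.0854
```

```bash
python3 g.py 530 179 260 4.2
```

```text
t 1.7 P [464.1  38.  299.2] yaw 4.47 zaxis [-0.0051  0.0008] F [ 0.5 -0.2  0.2] w 85.4 n 4
[19, -34, 10, 0, 0, np.float64(0.1)],[19, -34, 10, 0, 0, np.float64(0.1)],[19, -34, 10, 0, 0, np.float64(0.1)],[19, -34, 10, 0, 0, np.float64(0.1)],
```

Emit:
{"api": "apply_moves", "payload": {"motion": [[[19, -34, 8, 0, 0.3, 0.1], [19, -34, 8, 0, 0, 0.1], [18, -34, 8, 0, 0, 0], [15, -30, 8, 0, 0, 0], [0, 0, 0, 0, 0, 0]]]}}

```text
time_s: 2.2
ee_pos: [0.5274, 0.187, 0.2649]
tcp_rot: [-0.002, 0.999, 0.04, -0.0]
ft_force: [0.3, 1.1, 0.2]
width: 0.0856
```

```bash
python3 g.py 530 179 185 4.2
```

```text
t 2.2 P [527.4 187.  264.9] yaw 4.56 zaxis [-0.0003  0.0043] F [0.3 1.1 0.2] w 85.6 n 2
[1, 4, 40, 0, 0, np.float64(0.2)],[1, 4, 40, 0, 0, np.float64(0.2)],
```

Emit:
{"api": "apply_moves", "payload": {"motion": [[[3, 8, 0, 0, 0, 0.3], [0, 0, 20, 0, 0, 0], [0, 0, 20, 0, 0, 0], [0, 0, 20, 0, 0, 0], [0, 0, 20, 0, 0, 0], [0, 0, 0, 0, 0, 0]]]}}

```text
time_s: 2.8
ee_pos: [0.5319, 0.1699, 0.1828]
tcp_rot: [0.0, 0.999, 0.033, -0.0]
ft_force: [-1.0, 0.2, -0.2]
width: 0.0855
```

```bash
python3 g.py 530 179 180 4.2
```

```text
t 2.8 P [531.9 169.9 182.8] yaw 3.81 zaxis [-0.0001 -0.0006] F [-1.   0.2 -0.2] w 85.5 n 1
[-1, -9, 3, 0, 0, np.float64(-0.4)],
```

Emit:
{"api": "apply_moves", "payload": {"motion": [[[-1, -7, 2, 0, 0, -0.3], [0, 0, 0, 0, 0, 0], [0, 0, 0, 0, 0, 0]]]}}

```text
time_s: 3.1
ee_pos: [0.5314, 0.1749, 0.183]
tcp_rot: [0.001, 0.999, 0.034, 0.001]
ft_force: [0.4, -0.9, -0.1]
width: 0.0852
```

```bash
python3 g.py 530 179 180 4.2
```

```text
t 3.1 P [531.4 174.9 183. ] yaw 3.93 zaxis [ 0.002  -0.0011] F [ 0.4 -0.9 -0.1] w 85.2 n 1
[-1, -4, 3, 0, 0, np.float64(-0.3)],
```

Emit:
{"api": "apply_moves", "payload": {"motion": [[[-1, -6, 3, 0, 0, 0], [0, 0, 0, 0, 0, 0]]]}}

```text
time_s: 3.3
ee_pos: [0.5305, 0.1816, 0.1813]
tcp_rot: [0.0, 0.999, 0.034, 0.002]
ft_force: [-0.5, 0.3, -0.3]
width: 0.0853
```

```bash
for i in 1 2; do python3 g.py 530 179 180 4.2; done; python3 - <<'E'
from h import *
look('top');E=0
E
python3 g.py 530 179 180 4.2
```

```text
t 3.3 P [530.5 181.6 181.3] yaw 3.92 zaxis [ 0.0044 -0.0002] F [-0.5  0.3 -0.3] w 85.3 n 1
[-1, 3, 1, 0, 0, np.float64(-0.3)],
t 3.3 P [530.5 181.6 181.3] yaw 3.92 zaxis [ 0.0044 -0.0002] F [-0.5  0.3 -0.3] w 85.3 n 1
[-1, 3, 1, 0, 0, np.float64(-0.3)],
t 3.35 P [530.8 181.1 181.5] yaw 3.9 zaxis [ 0.0047 -0.0005] F [-0.2  0.3 -0. ] w 85.4 n 1
[-1, 2, 1, 0, 0, np.float64(-0.3)],
```

Emit:
{"api": "apply_moves", "payload": {"motion": [[[0, 2, 1, 0, -0.2, 0], [0, 0, 0, 0, 0, 0], [0, 0, 0, 0, 0, 0], [0, 0, 0, 0, 0, 0], [0, 0, 0, 0, 0, 0], [0, 0, 0, 0, 0, 0], [0, 0, 0, 0, 0, 0], [0, 0, 0, 0, 0, 0]]], "hand": 0}}

```text
time_s: 4.15
ee_pos: [0.5312, 0.1793, 0.1809]
tcp_rot: [0.0, 0.999, 0.034, 0.001]
ft_force: [-0.1, -1.0, 0.1]
width: 0.0474
```

```bash
python3 g.py 530 179 180 4.2
```

```text
t 4.15 P [531.2 179.3 180.9] yaw 3.92 zaxis [ 0.0016 -0.0003] F [-0.1 -1.   0.1] w 47.4 n 1
[-1, 0, 1, 0, 0, np.float64(-0.3)],
```

Emit:
{"api": "apply_moves", "payload": {"motion": [[[0, 0, -15, 0, 0, 0], [0, 0, -25, 0, 0, 0], [0, 0, -35, 0, 0, 0], [-6, 35, -25, 0, 0, 0], [-6, 40, 0, 0, 0, 0], [-8, 42, 0, 0, 0, 0], [-8, 42, 0, 0, 0, 0], [-8, 42, 0, 0, 0, 0]]]}}

```text
time_s: 4.95
ee_pos: [0.5085, -0.0234, 0.2841]
tcp_rot: [-0.001, 0.999, 0.041, 0.0]
ft_force: [1.4, -0.7, -0.9]
width: 0.0467
```

Emit:
{"api": "apply_moves", "payload": {"motion": [[[-8, 42, 0, 0, 0, 0], [-8, 42, 0, 0, 0, 0], [-8, 42, 0, 0, 0, 0], [-8, 42, 0, 0, 0, 0], [-8, 42, 0, 0, 0, 0], [-5, 30, 0, 0, 0, 0], [-2, 10, 0, 0, 0, 0], [0, 0, 0, 0, 0, 0]]]}}

```text
time_s: 5.75
ee_pos: [0.4753, -0.2944, 0.2829]
tcp_rot: [0.001, 0.999, 0.035, -0.001]
ft_force: [0.2, 0.3, -0.7]
width: 0.0469
```

```bash
python3 g.py 444 -338 260 0
```

```text
t 5.75 P [ 475.3 -294.4  282.9] yaw 4.06 zaxis [-0.0014 -0.0016] F [ 0.2  0.3 -0.7] w 46.9 n 2
[-17, 21, 11, 0, 0, np.float64(2.0)],[-16, 21, 11, 0, 0, np.float64(2.0)],
```

Emit:
{"api": "apply_moves", "payload": {"motion": [[[-14, 20, 25, 0, 0, 0], [-14, 18, 25, 0, 0, 0], [0, 0, 25, 0, 0, 0], [0, 0, 0, 0, 0, 0], [0, 0, 0, 0, 0, 0]]]}}

```text
time_s: 6.25
ee_pos: [0.4532, -0.3274, 0.2074]
tcp_rot: [-0.001, 0.999, 0.04, 0.001]
ft_force: [0.0, 0.2, -0.7]
width: 0.0469
```

```bash
cat > v.py <<'E'
from h import *
import sys
t,tb,sb,s=sys.argv[1:5]
a=look('top');b=look('scene')
o=[]
for (p,d),bx in((a,tb),(b,sb)):
    x0,y0,x1,y1=map(int,bx.split(','));q=p[y0:y1,x0:x1];f=480/q.shape[0];f=min(f,390/q.shape[1]);q=cv2.resize(q,None,fx=f,fy=f,interpolation=2)
    o.append(cv2.copyMakeBorder(q,0,480-q.shape[0],0,390-q.shape[1],0))
cv2.imwrite('pics/'+t,np.hstack(o)[:,:,::-1])
E
python3 v.py c3.png 400,150,490,250 170,130,260,230 0; python3 g.py 444 -338 180 0
```

```text
t 6.35 P [ 453.4 -327.5  207.9] yaw 4.63 zaxis [0.0029 0.0008] F [ 0.5 -0.2 -0.9] w 46.7 n 1
[-10, 10, 28, 0, 0, np.float64(4.6)],
```

View pics/c3.png

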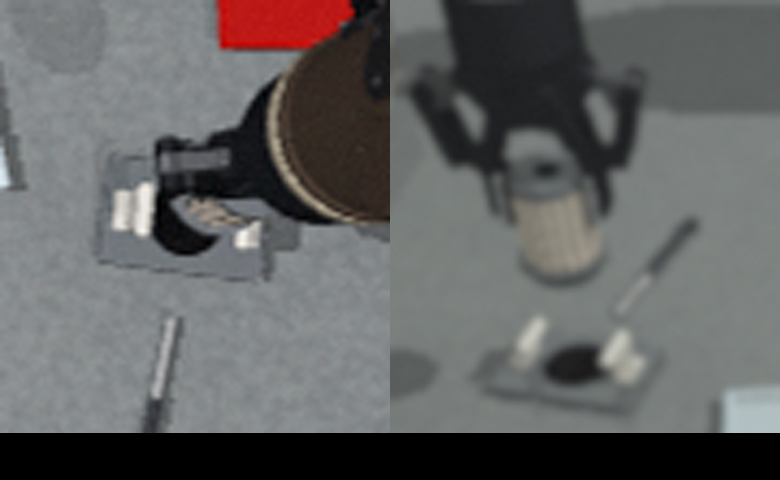

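The filter hangs upright in the jaws. In the scene camera it is at about (209,180) px and the clip disc at about (213,214). I'll measure the filter's axis and foot against the clip in that same camera.

```bash
python3 - <<'E'
from h import *
from scipy.optimize import least_squares as L
z=np.load('scene.npz');p,d=z['p'],z['d'];W=cloud('scene',d)
sub=W[130:205,190:230].reshape(-1,3);c=p[130:205,190:230].reshape(-1,3).astype(int)
m=(c[:,0]-c[:,2]>25)&(sub[:,2]>.11)&(sub[:,2]<.19)&(abs(sub[:,0]-.453)<.04)&(abs(sub[:,1]+.3275)<.03)
q=sub[m]*1000;print(len(q),q.min(0).round(),q.max(0).round())
# tilted axis cylinder r=24
f=lambda a:np.hypot(q[:,0]-a[0]-a[2]*(q[:,2]-150),q[:,1]-a[1]-a[3]*(q[:,2]-150))-24
r=L(f,[453,-327,0,0],loss='soft_l1');print('axis',r.x.round(3),'rms',np.sqrt((f(r.x)**2).mean()).round(2))
f2=lambda a:np.hypot(q[:,0]-a[0],q[:,1]-a[1])-24
print(L(f2,[453,-327],loss='soft_l1').x.round(2))
print('disc scene',ray('scene',213.2,214.3,.009).round(4))
hsv=cv2.cvtColor(p,cv2.COLOR_RGB2HSV)
m=(hsv[195:230,190:235,2]<40).astype(np.uint8);n,l,s,ce=cv2.connectedComponentsWithStats(m);i=1+s[1:,4].argmax();print(s[i],ce[i]+[190,195],ray('scene',*(ce[i]+[190,195]),.009).round(4))
# filter lowest edge: cap outline bottom
D=W[160:205,185:235];g=(abs(D[...,1]+.3275)<.035)&(abs(D[...,0]-.453)<.045)&(D[...,2]>.05);v,u=np.nonzero(g);print('low pix',v.max()+160,D[g][:,2].min(),(u[v>v.max()-2]+185))
E
```

```text
Traceback (most recent call last):
ValueError: zero-size array to reduction operation minimum which has no identity
```

```bash
python3 - <<'E'
from h import *
from scipy.optimize import least_squares as L
z=np.load('scene.npz');p,d=z['p'],z['d'];W=cloud('scene',d)
print(p[182,208],W[182,208],W[170,205],p[214,213])
D=W[130:205,190:230]
g=(abs(D[...,0]-.453)<.045)&(abs(D[...,1]+.3275)<.035)&(D[...,2]>.115)&(D[...,2]<.16);q=D[g]*1000
print(len(q))
if len(q)>20:
    f=lambda a:np.hypot(q[:,0]-a[0]-a[2]*(q[:,2]-140),q[:,1]-a[1]-a[3]*(q[:,2]-140))-24
    r=L(f,[453,-327,0,0],loss='soft_l1');print('axis',r.x.round(3),np.median(abs(f(r.x))).round(2))
    f2=lambda a:np.hypot(q[:,0]-a[0],q[:,1]-a[1])-24
    print(L(f2,[453,-327],loss='soft_l1').x.round(2))
m=(p[195:230,190:235].max(2)<45).astype(np.uint8);n,l,s,ce=cv2.connectedComponentsWithStats(m)
if n>1:
    i=1+s[1:,4].argmax();print(s[i],ce[i]+[190,195],ray('scene',*(ce[i]+[190,195]),.009).round(4))
E
```

```text
[142 137 126] [ 0.46893601 -0.32353254  0.14549419] [ 0.45677486 -0.33027796  0.17542906] [29 28 29]
289
axis [ 4.50571e+02 -3.29579e+02  2.90000e-02  1.50000e-02] 1.89
[ 450.53 -329.63]
[17 16 11  7 61] [212.08196721 214.13114754] [ 0.4436 -0.343   0.009 ]
```

Filter axis is (450.5, −329.6) with the TCP at (453.4, −327.5), so it is centred in the jaws to about 2 mm. The clip centre is about (443.5, −339). Aiming the TCP at (445, −339).

Emit:
{"api": "apply_moves", "payload": {"motion": [[[-9, 11, 10, 0, -0.2, 0], [0, 0, 20, 0, 0, 0], [0, 0, 20, 0, 0, 0], [0, 0, 0, 0, 0, 0], [0, 0, 0, 0, 0, 0]]]}}

```text
time_s: 6.85
ee_pos: [0.4467, -0.3422, 0.1603]
tcp_rot: [0.003, 0.999, 0.041, 0.003]
ft_force: [0.5, 0.6, -0.4]
width: 0.047
```

```bash
python3 g.py 445 -339 145 4.5
```

```text
t 6.85 P [ 446.7 -342.2  160.3] yaw 4.74 zaxis [ 0.0053 -0.0052] F [ 0.5  0.6 -0.4] w 47.0 n 1
[-1, -3, 15, 0, 0, np.float64(0.2)],
```

Emit:
{"api": "apply_moves", "payload": {"motion": [[[-1, -3, 5, 0.3, -0.3, 0], [0, 0, 9, 0, 0, 0], [0, 0, 0, 0, 0, 0]]]}}

```text
time_s: 7.15
ee_pos: [0.446, -0.3401, 0.1474]
tcp_rot: [0.001, 0.999, 0.041, 0.001]
ft_force: [0.1, 0.5, -1.0]
width: 0.0472
```

```bash
python3 g.py 445 -339 116 4.5
```

```text
t 7.15 P [ 446.  -340.1  147.4] yaw 4.71 zaxis [ 0.0017 -0.0021] F [ 0.1  0.5 -1. ] w 47.2 n 1
[-1, -1, 31, 0, 0, np.float64(0.2)],
```

Good. Pressing down now.

Emit:
{"api": "apply_moves", "payload": {"motion": [[[-1, -1, 6, 0.1, -0.1, 0], [0, 0, 5, 0, 0, 0], [0, 0, 5, 0, 0, 0]]]}}

```text
time_s: 7.45
ee_pos: [0.4458, -0.3391, 0.1315]
tcp_rot: [0.001, 0.999, 0.041, 0.001]
ft_force: [1.4, 4.5, 7.1]
width: 0.0467
```

Emit:
{"api": "apply_moves", "payload": {"motion": [[[0, 0, 4, 0, 0, 0], [0, 0, 4, 0, 0, 0]]]}}

```text
time_s: 7.65
ee_pos: [0.4469, -0.3387, 0.1239]
tcp_rot: [0.001, 0.999, 0.042, 0.002]
ft_force: [0.1, 1.4, 5.4]
width: 0.0469
```

Emit:
{"api": "apply_moves", "payload": {"motion": [[[0, 0, 4, 0, 0, 0], [0, 0, 4, 0, 0, 0]]]}}

```text
time_s: 7.85
ee_pos: [0.4476, -0.3389, 0.1165]
tcp_rot: [0.001, 0.999, 0.042, 0.002]
ft_force: [-18.7, 11.7, 76.0]
width: 0.0466
```

Emit:
{"api": "apply_moves", "payload": {"motion": [[[0, 0, 0, 0, 0, 0], [0, 0, -1, 0, 0, 0]]]}}

```text
time_s: 8.05
ee_pos: [0.4473, -0.3388, 0.1176]
tcp_rot: [0.002, 0.999, 0.042, 0.002]
ft_force: [-1.4, 0.1, -0.6]
width: 0.047
```

```bash
python3 g.py 445 -339 116 4.5
```

```text
t 8.05 P [ 447.3 -338.8  117.6] yaw 4.8 zaxis [ 0.0041 -0.0028] F [-1.4  0.1 -0.6] w 47.0 n 1
[-2, 0, 2, 0, 0, np.float64(0.3)],
```

The force dropped from 7 to 5 N, then the tool hit a hard stop at the expected height, so the filter is seated. Releasing and rising.

Emit:
{"api": "apply_moves", "payload": {"motion": [[[0, 0, 0, 0, 0, 0], [0, 0, 0, 0, 0, 0], [0, 0, 0, 0, 0, 0], [0, 0, 0, 0, 0, 0], [0, 0, 0, 0, 0, 0], [0, 0, -10, 0, 0, 0], [0, 0, -30, 0, 0, 0], [0, 0, -45, 0, 0, 0]]], "hand": 1}}

```text
time_s: 8.85
ee_pos: [0.4442, -0.3368, 0.1994]
tcp_rot: [-0.002, 0.999, 0.042, -0.003]
ft_force: [-0.2, -0.8, -0.0]
width: 0.0853
```

Emit:
{"api": "apply_moves", "payload": {"motion": [[[0, 0, -45, 0, 0, 0], [10, -35, -10, 0, 0, 0], [16, -40, 0, 0, 0, 0], [16, -40, 0, 0, 0, 0], [16, -40, 0, 0, 0, 0], [16, -40, 0, 0, 0, 0], [16, -40, 0, 0, 0, 0], [16, -40, 0, 0, 0, 0]]]}}

```text
time_s: 9.65
ee_pos: [0.5316, -0.0537, 0.2706]
tcp_rot: [0.004, 0.999, 0.035, 0.005]
ft_force: [0.2, 0.1, -0.6]
width: 0.0854
```

```bash
python3 v.py c4.png 410,155,480,225 180,160,240,230 0; python3 g.py 635 179 250 4.2; python3 m.py 2>&1 | egrep 'jarcap|shortlid|longlid|catches'; python3 - <<'E'
from h import *
z=np.load('top.npz');W=cloud('top',z['d'])[165:220,415:475];g=(W[...,2]>.06)&(abs(W[...,0]-.444)<.05)&(abs(W[...,1]+.338)<.05);print(g.sum(),np.median(W[g],0),'expect z .083')
E
```

```text
t 9.75 P [532.8 -47.9 271. ] yaw 4.53 zaxis [ 0.0128 -0.0032] F [-0.   0.4 -0. ] w 85.2 n 6
[20, -36, 4, 0, 0, np.float64(0.1)],[20, -36, 4, 0, 0, np.float64(0.1)],[20, -36, 4, 0, 0, np.float64(0.1)],[20, -36, 4, 0, 0, np.float64(0.1)],[20, -36, 4, 0, 0, np.float64(0.1)],[20, -36, 4, 0, 0, np.float64(0.1)],
longlid [613.8 180.7] [91.6 63.1] 4.0 z med 0.038133802646525966
shortlid [531.7 176.9] [95.3 57. ] 4.5 z med 0.07213297781081775
    lvl(S,.03,.046,'longlid');lvl(S,.063,.08,'shortlid');lvl(S,.135,.16,'filtertop');lvl(S,.105,.128,'jarcap')
329 [ 0.44645933 -0.33668937  0.08365924] expect z .083
```

View pics/c4.png

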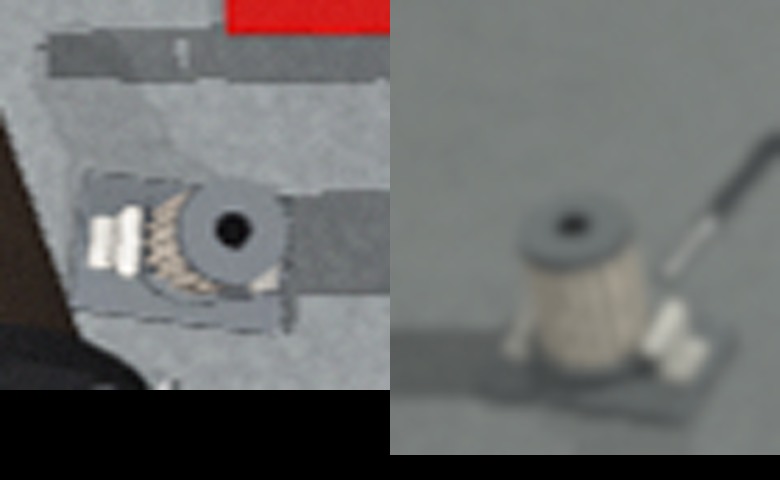

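The filter sits in the clip between both catches, with its top at 83.7 mm against 83 expected. In c4 the top cap is near (235,230). Next, the jar.

Emit:
{"api": "apply_moves", "payload": {"motion": [[[20, -36, 3, 0.2, -0.7, 0], [20, -36, 3, 0, 0, 0], [20, -36, 3, 0, 0, 0], [20, -36, 3, 0, 0, 0], [18, -34, 3, 0, 0, 0], [10, -20, 3, 0, 0, 0], [0, 0, 0, 0, 0, 0], [0, 0, 0, 0, 0, 0]]]}}

```text
time_s: 10.55
ee_pos: [0.6279, 0.1626, 0.2566]
tcp_rot: [0.001, 0.999, 0.038, 0.001]
ft_force: [0.1, 0.6, -0.7]
width: 0.0854
```

```bash
python3 g.py 635 178 235 4.2
```

```text
t 10.55 P [627.9 162.6 256.6] yaw 4.4 zaxis [ 0.0021 -0.0026] F [ 0.1  0.6 -0.7] w 85.4 n 1
[8, -15, 22, 0, 0, np.float64(0.2)],
```

Emit:
{"api": "apply_moves", "payload": {"motion": [[[7, -15, 20, 0.1, -0.1, 0], [0, 0, 0, 0, 0, 0], [0, 0, 0, 0, 0, 0]]]}}

```text
time_s: 10.85
ee_pos: [0.6342, 0.1735, 0.2383]
tcp_rot: [0.002, 0.999, 0.036, 0.001]
ft_force: [-0.2, -0.7, -0.2]
width: 0.0855
```

```bash
python3 g.py 635 178 200 4.2
```

```text
t 10.85 P [634.2 173.5 238.3] yaw 4.16 zaxis [ 0.0019 -0.0032] F [-0.2 -0.7 -0.2] w 85.5 n 1
[1, -4, 38, 0, 0, np.float64(-0.0)],
```

Emit:
{"api": "apply_moves", "payload": {"motion": [[[1, -5, 5, 0.2, -0.1, 0], [0, 0, 25, 0, 0, 0], [0, 0, 25, 0, 0, 0], [0, 0, 25, 0, 0, 0], [0, 0, 15, 0, 0, 0], [0, 0, 0, 0, 0, 0]]]}}

```text
time_s: 11.45
ee_pos: [0.6372, 0.1732, 0.1451]
tcp_rot: [0.0, 0.999, 0.033, 0.003]
ft_force: [-0.4, -0.3, 0.0]
width: 0.0852
```

```bash
python3 g.py 635 178 137 4.2
```

```text
t 11.45 P [637.2 173.2 145.1] yaw 3.74 zaxis [ 0.0068 -0.0001] F [-0.4 -0.3  0. ] w 85.2 n 1
[-2, -5, 8, 0, 0, np.float64(-0.5)],
```

Emit:
{"api": "apply_moves", "payload": {"motion": [[[-2, -6, 9, 0, -0.4, -0.4], [0, 0, 0, 0, 0, 0], [0, 0, 0, 0, 0, 0]]]}}

```text
time_s: 11.75
ee_pos: [0.6359, 0.1797, 0.138]
tcp_rot: [-0.0, 0.999, 0.036, 0.001]
ft_force: [0.3, 0.1, -0.5]
width: 0.0852
```

```bash
python3 g.py 635 178 135 4.2
```

```text
t 11.75 P [635.9 179.7 138. ] yaw 4.13 zaxis [0.0021 0.0005] F [ 0.3  0.1 -0.5] w 85.2 n 1
[-1, 2, 3, 0, 0, np.float64(-0.1)],
```

Emit:
{"api": "apply_moves", "payload": {"motion": [[[-1, 1, 3, 0, -0.1, 0], [0, 0, 0, 0, 0, 0], [0, 0, 0, 0, 0, 0], [0, 0, 0, 0, 0, 0], [0, 0, 0, 0, 0, 0], [0, 0, 0, 0, 0, 0], [0, 0, 0, 0, 0, 0], [0, 0, 0, 0, 0, 0]]], "hand": 0}}

```text
time_s: 12.55
ee_pos: [0.6358, 0.1789, 0.137]
tcp_rot: [-0.0, 0.999, 0.036, 0.002]
ft_force: [0.0, -0.2, -0.8]
width: 0.0348
```

```bash
python3 g.py 635 178 135 4.2
```

```text
t 12.55 P [635.8 178.9 137. ] yaw 4.13 zaxis [0.0033 0.0011] F [ 0.  -0.2 -0.8] w 34.8 n 1
[-1, 1, 2, 0, 0, np.float64(-0.1)],
```

Emit:
{"api": "apply_moves", "payload": {"motion": [[[0, 0, -10, 0, 0, 0], [0, 0, -20, 0, 0, 0], [0, 0, -30, 0, 0, 0], [0, 0, -20, 0, 0, 0], [-10, 20, 0, 0, 0, 0], [-13, 27, 0, 0, 0, 0], [-13, 27, 0, 0, 0, 0], [-13, 27, 0, 0, 0, 0]]]}}

```text
time_s: 13.35
ee_pos: [0.5931, 0.0782, 0.2242]
tcp_rot: [-0.003, 0.999, 0.04, 0.003]
ft_force: [0.8, -0.9, -1.6]
width: 0.0348
```

Emit:
{"api": "apply_moves", "payload": {"motion": [[[-13, 27, 0, 0, 0, 0], [-10, 20, 0, 0, 0, 0], [-5, 8, 0, 0, 0, 0], [0, 0, 0, 0, 0, 0], [0, 0, 0, 0, 0, 0]]]}}

```text
time_s: 13.85
ee_pos: [0.5679, 0.0154, 0.2268]
tcp_rot: [-0.002, 0.999, 0.038, 0.004]
ft_force: [0.3, 0.5, -2.7]
width: 0.0351
```

```bash
python3 g.py 564 2 160 4.2
```

```text
t 13.85 P [567.9  15.4 226.8] yaw 4.35 zaxis [0.0075 0.0036] F [ 0.3  0.5 -2.7] w 35.1 n 2
[-2, 7, 33, 0, 0, np.float64(0.1)],[-2, 7, 33, 0, 0, np.float64(0.1)],
```

Emit:
{"api": "apply_moves", "payload": {"motion": [[[-3, 11, 10, -0.2, -0.4, 0.1], [0, 0, 25, 0, 0, 0], [0, 0, 25, 0, 0, 0], [0, 0, 25, 0, 0, 0], [0, 0, 0, 0, 0, 0], [0, 0, 0, 0, 0, 0]]]}}

```text
time_s: 14.45
ee_pos: [0.5679, 0.0083, 0.1376]
tcp_rot: [-0.001, 0.999, 0.041, 0.001]
ft_force: [0.6, 0.2, -1.5]
width: 0.0348
```

```bash
python3 v.py c5.png 270,110,360,200 290,180,370,280 0; python3 g.py 564 2 104 4.2
```

```text
t 14.55 P [568.    8.1 138.2] yaw 4.68 zaxis [0.0022 0.0013] F [ 0.1  0.4 -1.9] w 34.8 n 1
[-4, 6, 34, 0, 0, np.float64(0.5)],
```

View pics/c5.png

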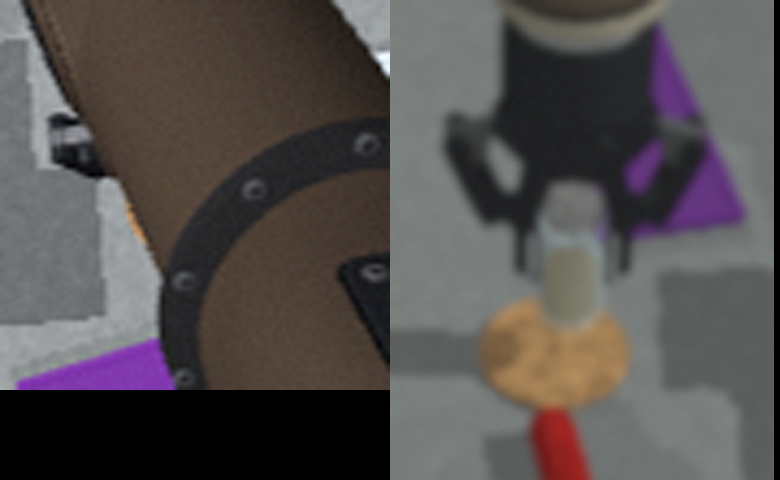

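The jar hangs upright at scene crop (575,260) over the coaster at (555,350). Correcting, then lowering.

Emit:
{"api": "apply_moves", "payload": {"motion": [[[-4, 7, 0, 0, -0.1, 0.3], [0, 0, 10, 0, 0, 0], [0, 0, 10, 0, 0, 0], [0, 0, 0, 0, 0, 0]]]}}

```text
time_s: 14.95
ee_pos: [0.566, -0.0001, 0.1197]
tcp_rot: [-0.0, 0.999, 0.038, 0.003]
ft_force: [-1.2, 0.3, -1.6]
width: 0.0347
```

```bash
python3 g.py 564 2 104 4.2
```

```text
t 14.95 P [ 5.660e+02 -1.000e-01  1.197e+02] yaw 4.31 zaxis [0.0058 0.0009] F [-1.2  0.3 -1.6] w 34.7 n 1
[-2, -2, 16, 0, 0, np.float64(0.1)],
```

Emit:
{"api": "apply_moves", "payload": {"motion": [[[-2, -2, 4, 0, -0.3, 0], [0, 0, 4, 0, 0, 0], [0, 0, 3, 0, 0, 0], [0, 0, 2, 0, 0, 0]]]}}

```text
time_s: 15.35
ee_pos: [0.5638, 0.0023, 0.1056]
tcp_rot: [-0.0, 0.999, 0.038, 0.0]
ft_force: [-0.7, 0.5, -2.3]
width: 0.0347
```

```bash
python3 g.py 564 2 104 4.2
```

```text
t 15.35 P [563.8   2.3 105.6] yaw 4.33 zaxis [0.0001 0.0008] F [-0.7  0.5 -2.3] w 34.7 n 1
[0, 0, 2, 0, 0, np.float64(0.1)],
```

Emit:
{"api": "apply_moves", "payload": {"motion": [[[0, 0, 1, 0, 0, 0], [0, 0, 1, 0, 0, 0]]]}}

```text
time_s: 15.55
ee_pos: [0.5639, 0.0024, 0.1038]
tcp_rot: [-0.0, 0.999, 0.038, 0.0]
ft_force: [-5.8, -1.6, 18.9]
width: 0.0347
```

Emit:
{"api": "apply_moves", "payload": {"motion": [[[0, 0, 1, 0, 0, 0]]]}}

```text
time_s: 15.65
ee_pos: [0.5639, 0.0024, 0.1038]
tcp_rot: [-0.0, 0.999, 0.038, 0.0]
ft_force: [-6.6, -0.7, 18.7]
width: 0.0349
```

Emit:
{"api": "apply_moves", "payload": {"motion": [[[0, 0, 0, 0, 0, 0], [0, 0, 0, 0, 0, 0]]]}}

```text
time_s: 15.85
ee_pos: [0.5641, 0.0024, 0.1045]
tcp_rot: [0.0, 0.999, 0.038, 0.001]
ft_force: [-0.8, 0.1, -2.1]
width: 0.0349
```

Emit:
{"api": "apply_moves", "payload": {"motion": [[[0, 0, 0, 0, 0, 0], [0, 0, 0, 0, 0, 0], [0, 0, 0, 0, 0, 0], [0, 0, 0, 0, 0, 0], [0, 0, 0, 0, 0, 0]]], "hand": 1}}

```text
time_s: 16.35
ee_pos: [0.5648, 0.0025, 0.1047]
tcp_rot: [-0.0, 0.999, 0.038, 0.001]
ft_force: [-0.7, 0.2, -0.8]
width: 0.0853
```

```bash
python3 g.py 564 2 104 4.2
```

```text
t 16.35 P [564.8   2.5 104.7] yaw 4.34 zaxis [0.0025 0.0002] F [-0.7  0.2 -0.8] w 85.3 n 1
[-1, 0, 1, 0, 0, np.float64(0.1)],
```

Emit:
{"api": "apply_moves", "payload": {"motion": [[[0, 0, -10, 0, 0, 0], [0, 0, -25, 0, 0, 0], [0, 0, -35, 0, 0, 0], [0, 0, -35, 0, 0, 0], [-2, -20, -15, 0, 0, 0], [-4, -35, 0, 0, 0, 0], [-4, -40, 0, 0, 0, 0], [-4, -40, 0, 0, 0, 0]]]}}

```text
time_s: 17.15
ee_pos: [0.5417, 0.1327, 0.2345]
tcp_rot: [0.001, 0.999, 0.032, 0.003]
ft_force: [0.9, -0.2, -1.6]
width: 0.0854
```

Emit:
{"api": "apply_moves", "payload": {"motion": [[[-3, -20, 0, 0, 0, 0], [0, 0, 0, 0, 0, 0], [0, 0, 0, 0, 0, 0]]]}}

```text
time_s: 17.45
ee_pos: [0.5354, 0.1603, 0.2375]
tcp_rot: [-0.001, 0.999, 0.037, 0.004]
ft_force: [0.4, -1.0, -0.3]
width: 0.0854
```

```bash
python3 v.py c6.png 290,110,360,180 300,210,360,280 0; python3 g.py 531.7 176.9 180 4.5; python3 - <<'E'
from h import *
for n,b in (('top',(270,110,360,200)),('scene',(290,180,370,290))):
    W=cloud(n,np.load(n+'.npz')['d'])[b[1]:b[3],b[0]:b[2]];g=(W[...,2]>.07)&(W[...,2]<.1)&(np.hypot(W[...,0]-.564,W[...,1])<.05);print(n,g.sum(),np.median(W[g],0),W[g].max(0) if g.any() else 0,'exp cap .085')
E
```

```text
t 17.55 P [535.6 159.5 237.3] yaw 4.09 zaxis [0.0077 0.002 ] F [0.8 0.5 0.1] w 85.4 n 2
[-1, -9, 29, 0, 0, np.float64(-0.2)],[-1, -9, 29, 0, 0, np.float64(-0.2)],
top 151 [5.60973665e-01 5.33478947e-04 8.47474674e-02] [0.57864282 0.01829502 0.08976184] exp cap .085
scene 140 [5.71113466e-01 3.40777409e-04 8.38255706e-02] [0.58091203 0.01708474 0.08780046] exp cap .085
```

View pics/c6.png

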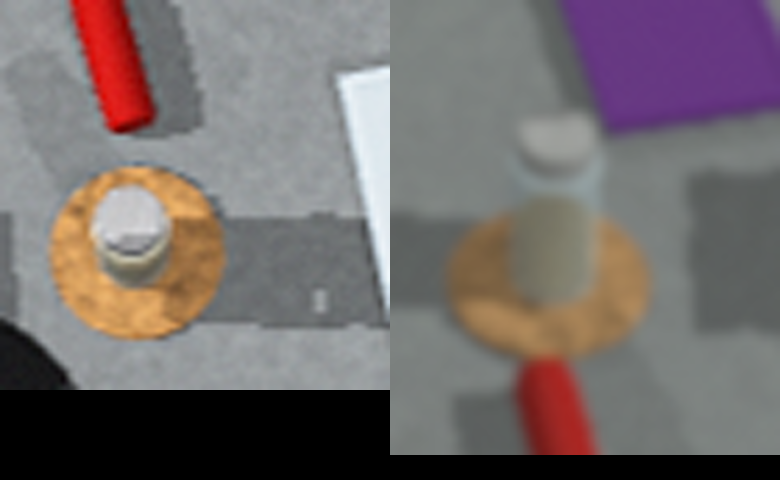

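The jar stands upright in the middle of the coaster, with the cap at about 85 mm. Next, the short box.

Emit:
{"api": "apply_moves", "payload": {"motion": [[[-2, -18, 10, 0, -0.4, -0.3], [0, 0, 25, 0, 0, 0], [0, 0, 25, 0, 0, 0], [0, 0, 10, 0, 0, 0], [0, 0, 0, 0, 0, 0], [0, 0, 0, 0, 0, 0]]]}}

```text
time_s: 18.15
ee_pos: [0.5362, 0.169, 0.1666]
tcp_rot: [0.001, 0.999, 0.032, 0.001]
ft_force: [0.4, -0.4, 0.1]
width: 0.0856
```

```bash
python3 g.py 531.7 176.9 120 4.5
```

```text
t 18.15 P [536.2 169.  166.6] yaw 3.65 zaxis [ 0.003  -0.0019] F [ 0.4 -0.4  0.1] w 85.6 n 2
[-2, -4, 23, 0, 0, np.float64(-0.4)],[-2, -4, 23, 0, 0, np.float64(-0.4)],
```

Emit:
{"api": "apply_moves", "payload": {"motion": [[[-4, -9, 5, 0.1, -0.2, -0.8], [0, 0, 10, 0, 0, 0], [0, 0, 0, 0, 0, 0]]]}}

```text
time_s: 18.45
ee_pos: [0.5326, 0.1782, 0.1528]
tcp_rot: [-0.0, 0.999, 0.039, 0.001]
ft_force: [0.1, 0.7, 0.3]
width: 0.0852
```

```bash
python3 g.py 531.7 176.9 120 4.5
```

```text
t 18.45 P [532.6 178.2 152.8] yaw 4.44 zaxis [0.0026 0.0008] F [0.1 0.7 0.3] w 85.2 n 1
[-1, 1, 33, 0, 0, np.float64(-0.1)],
```

Emit:
{"api": "apply_moves", "payload": {"motion": [[[-1, 1, 10, 0, -0.1, 0], [0, 0, 12, 0, 0, 0], [0, 0, 9, 0, 0, 0], [0, 0, 0, 0, 0, 0]]]}}

```text
time_s: 18.85
ee_pos: [0.5316, 0.1773, 0.1191]
tcp_rot: [-0.0, 0.999, 0.039, 0.001]
ft_force: [-0.8, -0.6, 0.4]
width: 0.0853
```

```bash
python3 g.py 531.7 176.9 120 4.5
```

```text
t 18.85 P [531.6 177.3 119.1] yaw 4.47 zaxis [0.001  0.0006] F [-0.8 -0.6  0.4] w 85.3 n 1
[0, 0, -1, 0, 0, np.float64(-0.0)],
```

Emit:
{"api": "apply_moves", "payload": {"motion": [[[0, 0, -1, 0, 0, 0], [0, 0, 0, 0, 0, 0], [0, 0, 0, 0, 0, 0], [0, 0, 0, 0, 0, 0], [0, 0, 0, 0, 0, 0], [0, 0, 0, 0, 0, 0], [0, 0, 0, 0, 0, 0]]], "hand": 0}}

```text
time_s: 19.55
ee_pos: [0.5319, 0.1774, 0.1207]
tcp_rot: [-0.0, 0.999, 0.039, 0.001]
ft_force: [0.1, -1.0, -1.1]
width: 0.0553
```

```bash
python3 g.py 531.7 176.9 120 4.5
```

```text
t 19.55 P [531.9 177.4 120.7] yaw 4.47 zaxis [0.0015 0.0008] F [ 0.1 -1.  -1.1] w 55.3 n 1
[0, 0, 1, 0, 0, np.float64(-0.0)],
```

Gripped at 55.3 mm. Lifting, then across to the short tray at (443, 348), yaw 13°.

Emit:
{"api": "apply_moves", "payload": {"motion": [[[0, 0, -5, 0, 0, 0], [0, 0, -10, 0, 0, 0], [0, 0, -20, 0, 0, 0], [0, 0, -25, 0, 0, 0], [0, 0, -10, 0, 0, 0], [0, 0, 0, 0, 0, 0]]]}}

```text
time_s: 20.15
ee_pos: [0.5315, 0.1774, 0.1954]
tcp_rot: [-0.0, 0.999, 0.039, 0.001]
ft_force: [0.2, 0.1, -1.3]
width: 0.0549
```

```bash
python3 v.py c7.png 200,90,280,190 360,180,440,290 0; python3 g.py 443.4 348 190 13 25
```

```text
t 20.25 P [531.  177.1 193.8] yaw 4.49 zaxis [-0.0007  0.0001] F [ 0.5  0.1 -1.7] w 55.0 n 8
[-9, -22, 0, 0, 0, np.float64(-1.1)],[-9, -22, 0, 0, 0, np.float64(-1.1)],[-8, -22, 0, 0, 0, np.float64(-1.1)],[-8, -23, 0, 0, 0, np.float64(-1.1)],[-8, -23, 0, 0, 0, np.float64(-1.1)],[-7, -23, 0, 0, 0, np.float64(-1.1)],[-7, -23, 0, 0, 0, np.float64(-1.1)],[-6, -23, 0, 0, 0, np.float64(-1.1)],
```

View pics/c7.png

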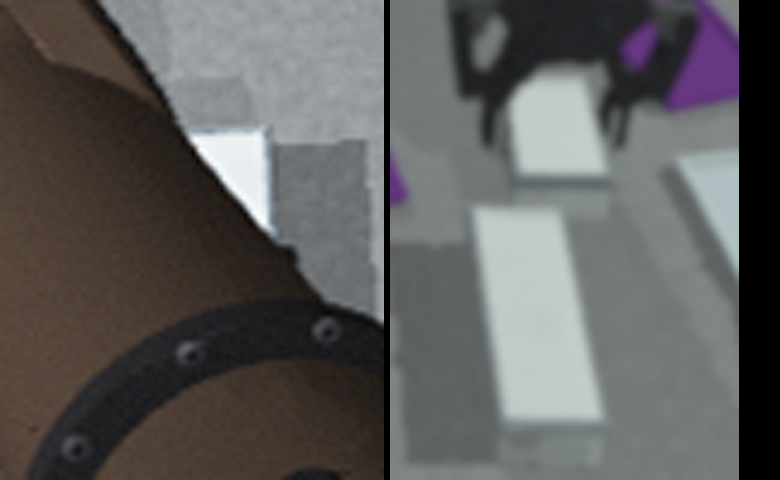

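The short box is lifted level at crop (560,130), and the long box is undisturbed at (540,310).

Emit:
{"api": "apply_moves", "payload": {"motion": [[[-9, -22, 0, 0, 0, -1.1], [-9, -22, 0, 0, 0, -1.1], [-8, -22, 0, 0, 0, -1.1], [-8, -23, 0, 0, 0, -1.1], [-8, -23, 0, 0, 0, -1.1], [-7, -23, 0, 0, 0, -1.1], [-4, -12, 0, 0, 0, -1.1], [0, 0, 0, 0, 0, 0]]]}}

```text
time_s: 21.05
ee_pos: [0.4539, 0.3163, 0.184]
tcp_rot: [0.003, 0.994, 0.107, -0.007]
ft_force: [-0.1, 0.1, -1.0]
width: 0.0547
```

```bash
python3 g.py 443.4 348 150 13 
```

```text
t 21.05 P [453.9 316.3 184. ] yaw 12.33 zaxis [-0.0126 -0.0079] F [-0.1  0.1 -1. ] w 54.7 n 2
[-2, -17, 17, 0, 0, np.float64(-0.3)],[-2, -17, 17, 0, 0, np.float64(-0.3)],
```

```bash
python3 - <<'E'
s=open('g.py').read()
s=s.replace("    if not show:return\n","    zx,zy=2*(a*c+w*b),2*(b*c-w*a);k=np.radians(p0);print('fix rx,ry',np.round(np.degrees([zx*np.sin(k)-zy*np.cos(k),-(zx*np.cos(k)+zy*np.sin(k))]),1))\n")
open('g.py','w').write(s)
E
```

Emit:
{"api": "apply_moves", "payload": {"motion": [[[-2, -15, 8, 0.3, 0.8, -0.3], [-2, -16, 8, 0, 0, -0.3], [0, 0, 10, 0, 0, 0], [0, 0, 0, 0, 0, 0], [0, 0, 0, 0, 0, 0]]]}}

```text
time_s: 21.55
ee_pos: [0.4453, 0.3417, 0.1542]
tcp_rot: [0.003, 0.994, 0.11, -0.001]
ft_force: [0.1, 0.5, -1.9]
width: 0.055
```

```bash
python3 g.py 443.4 348 120 13; python3 g.py 443.4 348 120 13 | tail -1 >/dev/null
```

```text
t 21.55 P [445.3 341.7 154.2] yaw 12.63 zaxis [-0.0016 -0.0053] F [ 0.1  0.5 -1.9] w 55.0 n 1
fix rx,ry [0.3 0.2]
[-1, -7, 34, 0, 0, np.float64(-0.4)],
```

Emit:
{"api": "apply_moves", "payload": {"motion": [[[-1, -7, 10, 0.3, 0.2, -0.4], [0, 0, 15, 0, 0, 0], [0, 0, 0, 0, 0, 0], [0, 0, 0, 0, 0, 0]]]}}

```text
time_s: 21.95
ee_pos: [0.4439, 0.3469, 0.1268]
tcp_rot: [0.0, 0.994, 0.112, 0.001]
ft_force: [0.8, -1.1, -1.4]
width: 0.0548
```

```bash
python3 g.py 443.4 348 85.5 13; python3 v.py c8.png 140,150,230,250 410,190,490,270 0; python3 - <<'E'
E
```

```text
t 21.95 P [443.9 346.9 126.8] yaw 12.91 zaxis [ 0.0011 -0.    ] F [ 0.8 -1.1 -1.4] w 54.8 n 1
fix rx,ry [ 0.  -0.1]
[0, -1, 41, 0, 0, np.float64(-0.1)],
```

View pics/c8.png

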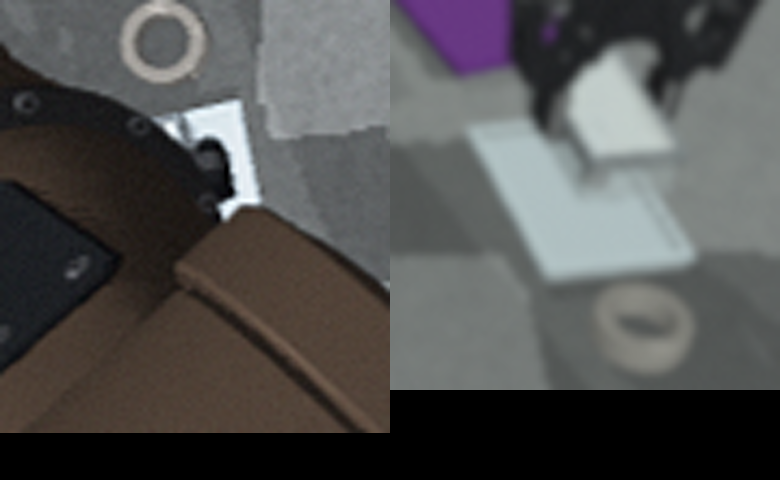

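The short box is level and aligned above its tray. Lowering.

Emit:
{"api": "apply_moves", "payload": {"motion": [[[0, -1, 12, 0, 0, 0], [0, 0, 12, 0, 0, 0], [0, 0, 8, 0, 0, 0], [0, 0, 4, 0, 0, 0]]]}}

```text
time_s: 22.45
ee_pos: [0.4443, 0.3481, 0.089]
tcp_rot: [-0.0, 0.994, 0.112, 0.001]
ft_force: [-0.1, 0.3, -0.3]
width: 0.055
```

```bash
python3 g.py 443.4 348 85.5 13
```

```text
t 22.45 P [444.3 348.1  89. ] yaw 12.88 zaxis [0.0029 0.0011] F [-0.1  0.3 -0.3] w 55.0 n 1
fix rx,ry [-0.  -0.2]
[-1, 0, 4, 0, 0, np.float64(-0.1)],
```

Emit:
{"api": "apply_moves", "payload": {"motion": [[[0, 0, 2, 0, -0.1, 0], [0, 0, 1, 0, 0, 0]]]}}

```text
time_s: 22.65
ee_pos: [0.4439, 0.3479, 0.085]
tcp_rot: [0.0, 0.994, 0.112, -0.0]
ft_force: [-3.8, -5.3, 21.7]
width: 0.0546
```

Emit:
{"api": "apply_moves", "payload": {"motion": [[[0, 0, 1, 0, 0, 0]]]}}

```text
time_s: 22.75
ee_pos: [0.4439, 0.3479, 0.085]
tcp_rot: [0.0, 0.994, 0.112, 0.0]
ft_force: [-5.5, -7.1, 24.8]
width: 0.0552
```

Emit:
{"api": "apply_moves", "payload": {"motion": [[[0, 0, 0, 0, 0, 0], [0, 0, 0, 0, 0, 0]]]}}

```text
time_s: 22.95
ee_pos: [0.4442, 0.3482, 0.0859]
tcp_rot: [0.0, 0.994, 0.112, 0.001]
ft_force: [-0.2, 0.1, -1.1]
width: 0.0554
```

Emit:
{"api": "apply_moves", "payload": {"motion": [[[0, 0, 0, 0, 0, 0], [0, 0, 0, 0, 0, 0], [0, 0, 0, 0, 0, 0], [0, 0, 0, 0, 0, 0], [0, 0, -10, 0, 0, 0], [0, 0, -30, 0, 0, 0], [0, 0, -45, 0, 0, 0], [0, 0, -45, 0, 0, 0]]], "hand": 1}}

```text
time_s: 23.75
ee_pos: [0.4419, 0.3463, 0.2158]
tcp_rot: [0.003, 0.994, 0.113, -0.004]
ft_force: [0.9, -0.5, -0.5]
width: 0.0851
```

Emit:
{"api": "apply_moves", "payload": {"motion": [[[10, 35, 0, 0, 0, 1.5], [12, 45, 0, 0, 0, 1.5], [12, 45, 0, 0, 0, 1.5], [12, 45, 0, 0, 0, 1.5], [12, 45, 0, 0, 0, 1.5], [12, 45, 0, 0, 0, 1.5], [5, 20, 0, 0, 0, 0], [0, 0, 0, 0, 0, 0]]]}}

```text
time_s: 24.55
ee_pos: [0.5643, 0.0765, 0.2302]
tcp_rot: [-0.003, 0.999, 0.034, 0.004]
ft_force: [-0.2, -0.8, 0.4]
width: 0.085
```

```bash
python3 v.py c9.png 150,90,280,240 360,180,490,290 0; sed -i 's/^S=.*/S=(215,95,275,200);lvl(S,.03,.046,"LONG");lvl((150,160,215,235),.03,.045,"SHORT")/' m.py; python3 m.py 2>&1|egrep 'LONG|SHORT'; python3 g.py 570 177.5 200 4
```

```text
t 24.65 P [563.3  80.2 230.3] yaw 4.14 zaxis [0.0085 0.0074] F [-0.4  1.3 -0.1] w 85.4 n 3
fix rx,ry [-0.4 -0.5]
[5, -32, 10, 0, 0, np.float64(0.0)],[5, -32, 10, 0, 0, np.float64(0.0)],[5, -32, 10, 0, 0, np.float64(0.0)],
```

View pics/c9.png

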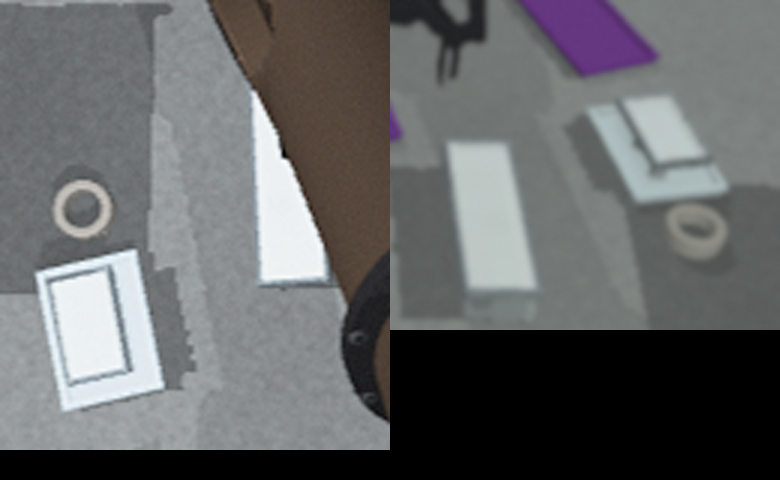

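The short box lies inside its tray, at top crop (90,325). Measuring the long box with the scene camera, and checking the short box.

```bash
cat > r.py <<'E'
from h import *
def R(n,b,a,c):
    W=cloud(n,np.load(n+'.npz')['d'])[b[1]:b[3],b[0]:b[2]]
    g=((W[...,2]>a)&(W[...,2]<c)).astype(np.uint8);g=cv2.morphologyEx(g,cv2.MORPH_OPEN,np.ones((3,3)))
    k,l,s,_=cv2.connectedComponentsWithStats(g);i=1+s[1:,4].argmax();P=W[l==i]*1000
    return np.round(np.hstack([*map(np.ravel,cv2.minAreaRect(P[:,:2].astype(np.float32))),np.median(P[:,2])]),1)
E
python3 - <<'E'
from r import *
print('long',R('scene',(360,220,415,290),.031,.045));print('short',R('top',(150,160,215,235),.03,.045),R('scene',(410,190,490,270),.03,.045))
E
```

```text
long [569.1 176.3 184.4  63.    4.1  37.9]
short [445.1 347.2  94.3  58.8  12.3  37. ] [443.  346.4  97.7  60.   12.7  36.4]
```

Emit:
{"api": "apply_moves", "payload": {"motion": [[[5, -32, 8, -0.4, -0.5, 0], [5, -32, 8, 0, 0, 0], [4, -28, 8, 0, 0, 0], [0, 0, 10, 0, 0, 0], [0, 0, 0, 0, 0, 0], [0, 0, 0, 0, 0, 0]]]}}

```text
time_s: 25.25
ee_pos: [0.5659, 0.1877, 0.198]
tcp_rot: [-0.003, 0.999, 0.043, 0.0]
ft_force: [-0.5, -0.2, -0.2]
width: 0.0853
```

```bash
python3 g.py 569.5 177 130 4.1
```

```text
t 25.25 P [565.9 187.7 198. ] yaw 4.94 zaxis [0.     0.0055] F [-0.5 -0.2 -0.2] w 85.3 n 2
fix rx,ry [-0.3 -0. ]
[1, 5, 34, 0, 0, np.float64(0.4)],[1, 5, 34, 0, 0, np.float64(0.4)],
```

Emit:
{"api": "apply_moves", "payload": {"motion": [[[3, 9, 5, -0.3, 0, 0.6], [0, 0, 25, 0, 0, 0], [0, 0, 25, 0, 0, 0], [0, 0, 10, 0, 0, 0], [0, 0, 0, 0, 0, 0], [0, 0, 0, 0, 0, 0]]]}}

```text
time_s: 25.85
ee_pos: [0.5727, 0.1726, 0.1337]
tcp_rot: [0.001, 0.999, 0.034, 0.003]
ft_force: [0.1, 0.3, 0.2]
width: 0.0853
```

```bash
python3 g.py 569.5 177 85 4.1
```

```text
t 25.85 P [572.7 172.6 133.7] yaw 3.85 zaxis [ 0.0053 -0.0027] F [0.1 0.3 0.2] w 85.3 n 2
fix rx,ry [ 0.2 -0.3]
[-1, -2, 24, 0, 0, np.float64(-0.1)],[-1, -2, 24, 0, 0, np.float64(-0.1)],
```

Emit:
{"api": "apply_moves", "payload": {"motion": [[[-3, -4, 5, 0.2, -0.3, -0.2], [0, 0, 15, 0, 0, 0], [0, 0, 0, 0, 0, 0]]]}}

```text
time_s: 26.15
ee_pos: [0.5705, 0.1767, 0.1147]
tcp_rot: [-0.001, 0.999, 0.035, 0.002]
ft_force: [-0.6, -0.6, 0.1]
width: 0.0856
```

```bash
python3 g.py 569.5 177 85 4.1
```

```text
t 26.15 P [570.5 176.7 114.7] yaw 4.01 zaxis [0.0031 0.0018] F [-0.6 -0.6  0.1] w 85.6 n 1
fix rx,ry [-0.1 -0.2]
[-1, 0, 30, 0, 0, np.float64(-0.1)],
```

Emit:
{"api": "apply_moves", "payload": {"motion": [[[-1, 0, 10, -0.1, -0.2, 0], [0, 0, 12, 0, 0, 0], [0, 0, 7, 0, 0, 0], [0, 0, 0, 0, 0, 0]]]}}

```text
time_s: 26.55
ee_pos: [0.5693, 0.1769, 0.0828]
tcp_rot: [0.0, 0.999, 0.035, -0.0]
ft_force: [-0.5, 0.8, -0.1]
width: 0.0855
```

```bash
python3 g.py 569.5 177 85 4.1
```

```text
t 26.55 P [569.3 176.9  82.8] yaw 4.05 zaxis [-0.0009 -0.0003] F [-0.5  0.8 -0.1] w 85.5 n 1
fix rx,ry [0.  0.1]
[0, 0, -2, 0, 0, np.float64(-0.1)],
```

Emit:
{"api": "apply_moves", "payload": {"motion": [[[0, 0, -2, 0, 0, 0], [0, 0, 0, 0, 0, 0], [0, 0, 0, 0, 0, 0], [0, 0, 0, 0, 0, 0], [0, 0, 0, 0, 0, 0], [0, 0, 0, 0, 0, 0], [0, 0, 0, 0, 0, 0]]], "hand": 0}}

```text
time_s: 27.25
ee_pos: [0.5693, 0.1771, 0.0857]
tcp_rot: [0.0, 0.999, 0.035, -0.0]
ft_force: [-0.8, -0.6, -3.1]
width: 0.0609
```

```bash
python3 g.py 569.5 177 85 4.1
```

```text
t 27.25 P [569.3 177.1  85.7] yaw 4.05 zaxis [-0.0006 -0.0001] F [-0.8 -0.6 -3.1] w 60.9 n 1
fix rx,ry [0. 0.]
[0, 0, 1, 0, 0, np.float64(-0.1)],
```

Emit:
{"api": "apply_moves", "payload": {"motion": [[[0, 0, -6, 0, 0, 0], [0, 0, -14, 0, 0, 0], [0, 0, -25, 0, 0, 0], [0, 0, -30, 0, 0, 0], [0, 0, -35, 0, 0, 0], [0, 0, -30, 0, 0, 0], [0, 0, -10, 0, 0, 0], [0, 0, 0, 0, 0, 0]]]}}

```text
time_s: 28.05
ee_pos: [0.5686, 0.1774, 0.2467]
tcp_rot: [-0.0, 0.999, 0.036, 0.0]
ft_force: [-0.2, -0.2, -3.5]
width: 0.0605
```

```bash
python3 g.py 556.6 -163 240 11.7 26; python3 - <<'E'
from h import *
from r import *
look('scene');W=cloud('scene',np.load('scene.npz')['d'])
g=(abs(W[...,0]-.57)<.11)&(abs(W[...,1]-.177)<.045)&(W[...,2]>.08)&(W[...,2]<.2);P=W[g];lo=P[P[:,0]<.53];hi=P[P[:,0]>.61]
print('near robot z',np.percentile(lo[:,2],[50,90]),'far z',np.percentile(hi[:,2],[10,50,90]))
E
```

```text
t 28.05 P [568.6 177.4 246.7] yaw 4.13 zaxis [0.0001 0.0006] F [-0.2 -0.2 -3.5] w 60.5 n 14
fix rx,ry [-0. -0.]
[-3, 24, 0, 0, 0, np.float64(-0.5)],[-3, 24, 0, 0, 0, np.float64(-0.5)],[-3, 24, 0, 0, 0, np.float64(-0.5)],[-3, 24, 0, 0, 0, np.float64(-0.5)],[-4, 24, 0, 0, 0, np.float64(-0.5)],[-4, 24, 0, 0, 0, np.float64(-0.5)],[-4, 24, 0, 0, 0, np.float64(-0.5)],[-4, 24, 0, 0, 0, np.float64(-0.5)],[-4, 24, 0, 0, 0, np.float64(-0.5)],[-5, 24, 0, 0, 0, np.float64(-0.5)],[-5, 24, 0, 0, 0, np.float64(-0.5)],[-5, 24, 0, 0, 0, np.float64(-0.5)],[-5, 24, 0, 0, 0, np.float64(-0.5)],[-6, 24, 0, 0, 0, np.float64(-0.5)],
near robot z [0.19880208 0.19968985] far z [0.17024479 0.19569288 0.19963696]
```

The box hangs level, with its lid at 199 mm at both ends. Its bottom is about 161 mm up, well over the jar. Crossing to the long tray.

Emit:
{"api": "apply_moves", "payload": {"motion": [[[-3, 15, 0, 0, 0, -0.5], [-3, 24, 0, 0, 0, -0.5], [-3, 24, 0, 0, 0, -0.5], [-3, 24, 0, 0, 0, -0.5], [-4, 24, 0, 0, 0, -0.5], [-4, 24, 0, 0, 0, -0.5], [-4, 24, 0, 0, 0, -0.5], [-4, 24, 0, 0, 0, -0.5]]]}}

```text
time_s: 28.9
ee_pos: [0.553, -0.0107, 0.2314]
tcp_rot: [-0.001, 0.997, 0.077, -0.011]
ft_force: [0.5, 0.4, -2.4]
width: 0.0608
```

Emit:
{"api": "apply_moves", "payload": {"motion": [[[-4, 24, 0, 0, 0, -0.5], [-5, 24, 0, 0, 0, -0.5], [-5, 24, 0, 0, 0, -0.5], [-5, 20, 0, 0, 0, -0.5], [-5, 12, 0, 0, 0, -0.5], [0, 0, 0, 0, 0, 0], [0, 0, 0, 0, 0, 0]]]}}

```text
time_s: 29.6
ee_pos: [0.5395, -0.1263, 0.2181]
tcp_rot: [-0.003, 0.995, 0.097, -0.021]
ft_force: [-0.1, 0.7, -2.4]
width: 0.0608
```

```bash
python3 g.py 556.6 -163 180 11.7
```

```text
t 29.6 P [ 539.5 -126.3  218.1] yaw 11.1 zaxis [-0.043   0.0019] F [-0.1  0.7 -2.4] w 60.8 n 2
fix rx,ry [-0.6  2.4]
[5, 20, 19, 0, 0, np.float64(-0.3)],[5, 20, 19, 0, 0, np.float64(-0.3)],
```

Emit:
{"api": "apply_moves", "payload": {"motion": [[[5, 16, 0, -0.3, 1.2, -0.3], [5, 16, 0, -0.3, 1.2, -0.3], [3, 3, 5, 0, 0, 0], [0, 0, 0, 0, 0, 0], [0, 0, 0, 0, 0, 0]]]}}

```text
time_s: 30.1
ee_pos: [0.5612, -0.1579, 0.2106]
tcp_rot: [-0.0, 0.995, 0.104, 0.001]
ft_force: [-0.9, 0.4, -1.7]
width: 0.0605
```

```bash
python3 g.py 556.6 -163 130 11.7
```

```text
t 30.1 P [ 561.2 -157.9  210.6] yaw 11.92 zaxis [0.0025 0.0012] F [-0.9  0.4 -1.7] w 60.5 n 2
fix rx,ry [-0.  -0.2]
[-3, 2, 40, 0, 0, np.float64(0.1)],[-3, 2, 40, 0, 0, np.float64(0.1)],
```

Emit:
{"api": "apply_moves", "payload": {"motion": [[[-5, 4, 5, 0, -0.2, 0.2], [0, 0, 20, 0, 0, 0], [0, 0, 25, 0, 0, 0], [0, 0, 20, 0, 0, 0], [0, 0, 0, 0, 0, 0], [0, 0, 0, 0, 0, 0]]]}}

```text
time_s: 30.7
ee_pos: [0.5561, -0.1621, 0.1389]
tcp_rot: [-0.0, 0.995, 0.103, -0.001]
ft_force: [0.5, -0.2, -2.0]
width: 0.0609
```

```bash
python3 g.py 556.6 -163 89 11.7;python3 v.py c10.png 270,90,420,220 230,190,360,290 0; python3 - <<'E'
from r import *
W=cloud('scene',np.load('scene.npz')['d'])
print('held box',R('scene',(230,190,310,290),.06,.1))
E
```

```text
t 30.7 P [ 556.1 -162.1  138.9] yaw 11.79 zaxis [-0.001   0.0002] F [ 0.5 -0.2 -2. ] w 60.9 n 2
fix rx,ry [-0.   0.1]
[0, 0, 25, 0, 0, np.float64(0.0)],[0, 0, 25, 0, 0, np.float64(0.0)],
held box [ 578.3 -159.2  141.5   86.6   12.5   91.7]
```

View pics/c10.png

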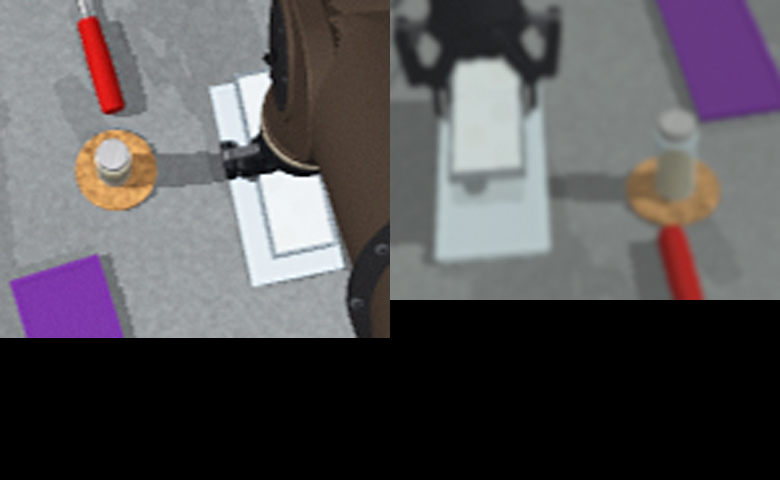

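The box is aligned over the clear tray and the jar still stands. Lowering.

Emit:
{"api": "apply_moves", "payload": {"motion": [[[0, 0, 15, 0, 0, 0], [0, 0, 15, 0, 0, 0], [0, 0, 8, 0, 0, 0], [0, 0, 4, 0, 0, 0]]]}}

```text
time_s: 31.2
ee_pos: [0.5578, -0.1627, 0.0965]
tcp_rot: [0.001, 0.995, 0.102, 0.002]
ft_force: [-0.2, 0.8, -2.6]
width: 0.0607
```

```bash
python3 g.py 556.6 -163 89 11.7
```

```text
t 31.2 P [ 557.8 -162.7   96.5] yaw 11.76 zaxis [ 0.0044 -0.0013] F [-0.2  0.8 -2.6] w 60.7 n 1
fix rx,ry [ 0.1 -0.2]
[-1, 0, 8, 0, 0, np.float64(0.1)],
```

Emit:
{"api": "apply_moves", "payload": {"motion": [[[-1, 0, 3, 0.1, -0.3, 0], [0, 0, 2, 0, 0, 0]]]}}

```text
time_s: 31.4
ee_pos: [0.5564, -0.1628, 0.0903]
tcp_rot: [-0.0, 0.995, 0.103, -0.001]
ft_force: [0.6, -0.7, -2.9]
width: 0.0609
```

Emit:
{"api": "apply_moves", "payload": {"motion": [[[0, 0, 1, 0, 0, 0]]]}}

```text
time_s: 31.5
ee_pos: [0.5564, -0.1628, 0.0891]
tcp_rot: [-0.0, 0.995, 0.103, -0.002]
ft_force: [-0.0, 0.5, -2.2]
width: 0.061
```

Emit:
{"api": "apply_moves", "payload": {"motion": [[[0, 0, 1, 0, 0, 0]]]}}

```text
time_s: 31.6
ee_pos: [0.5566, -0.1628, 0.0882]
tcp_rot: [0.0, 0.995, 0.103, -0.001]
ft_force: [-0.6, -0.1, -2.0]
width: 0.0609
```

Emit:
{"api": "apply_moves", "payload": {"motion": [[[0, 0, 1, 0, 0, 0]]]}}

```text
time_s: 31.7
ee_pos: [0.5566, -0.1627, 0.088]
tcp_rot: [0.0, 0.995, 0.103, -0.001]
ft_force: [-6.8, 0.2, 17.8]
width: 0.0607
```

Emit:
{"api": "apply_moves", "payload": {"motion": [[[0, 0, 1, 0, 0, 0]]]}}

```text
time_s: 31.8
ee_pos: [0.5566, -0.1627, 0.0881]
tcp_rot: [0.0, 0.995, 0.103, -0.001]
ft_force: [-4.8, 0.6, 10.9]
width: 0.0607
```

Emit:
{"api": "apply_moves", "payload": {"motion": [[[0, 0, 0, 0, 0, 0], [0, 0, 0, 0, 0, 0]]]}}

```text
time_s: 32.0
ee_pos: [0.5569, -0.1628, 0.0889]
tcp_rot: [0.001, 0.995, 0.103, -0.001]
ft_force: [0.5, -0.0, -2.2]
width: 0.0608
```

Emit:
{"api": "apply_moves", "payload": {"motion": [[[0, 0, 0, 0, 0, 0], [0, 0, 0, 0, 0, 0], [0, 0, 0, 0, 0, 0], [0, 0, 0, 0, 0, 0], [0, 0, -10, 0, 0, 0], [0, 0, -30, 0, 0, 0], [0, 0, -45, 0, 0, 0], [0, 0, -45, 0, 0, 0]]], "hand": 1}}

```text
time_s: 32.8
ee_pos: [0.5546, -0.162, 0.219]
tcp_rot: [-0.001, 0.995, 0.103, -0.005]
ft_force: [1.0, -0.8, -0.8]
width: 0.0857
```

Emit:
{"api": "apply_moves", "payload": {"motion": [[[0, 0, -45, 0, 0, 0], [0, 0, -40, 0, 0, 0], [-30, 20, -20, 0, 0, 0], [-35, 25, 0, 0, 0, 0], [-35, 25, 0, 0, 0, 0], [-35, 25, 0, 0, 0, 0], [-35, 25, 0, 0, 0, 0], [-35, 25, 0, 0, 0, 0]]]}}

```text
time_s: 33.6
ee_pos: [0.3863, -0.3447, 0.3437]
tcp_rot: [0.002, 0.994, 0.111, 0.005]
ft_force: [0.1, 0.7, -0.0]
width: 0.0855
```

Emit:
{"api": "apply_moves", "payload": {"motion": [[[-20, 35, 0, 0, 0, 0], [-20, 35, 0, 0, 0, 0], [-20, 35, 0, 0, 0, 0], [-20, 35, 0, 0, 0, 0], [-10, 25, 0, 0, 0, 0], [0, 0, 0, 0, 0, 0], [0, 0, 0, 0, 0, 0]]]}}

```text
time_s: 34.3
ee_pos: [0.3241, -0.5355, 0.3495]
tcp_rot: [0.004, 0.994, 0.107, 0.005]
ft_force: [1.1, 0.2, -0.9]
width: 0.0855
```

```bash
python3 g.py 300 -280 300 12; python3 - <<'E'
from r import *
a=look('top');b=look('scene')
cv2.imwrite('pics/f1.png',np.vstack([cv2.resize(a[0][90:240,150:480],(640,291)),cv2.resize(b[0][170:300,180:480],(640,277))])[:,:,::-1])
for n,bt in(('top',[(340,100,415,210),(150,160,215,235),(425,170,475,225),(290,115,345,185)]),('scene',[(235,200,300,290),(410,190,490,270),(190,160,240,230),(300,210,350,275)])):
    for nm,bx,(l,h) in zip(('long','short','filter','jar'),bt,((.03,.05),(.03,.045),(.07,.095),(.075,.095))):
        try:print(n,nm,R(n,bx,l,h))
        except Exception as e:print(n,nm,'none')
E
```

```text
t 34.3 P [ 324.1 -535.5  349.5] yaw 12.28 zaxis [ 0.0117 -0.0072] F [ 1.1  0.2 -0.9] w 85.5 n 6
fix rx,ry [ 0.5 -0.6]
[5, -42, 8, 0, 0, np.float64(0.0)],[5, -42, 8, 0, 0, np.float64(0.0)],[5, -42, 8, 0, 0, np.float64(0.0)],[5, -42, 8, 0, 0, np.float64(0.0)],[5, -42, 8, 0, 0, np.float64(0.0)],[5, -42, 8, 0, 0, np.float64(0.0)],
top long [ 559.1 -163.   180.6   63.2   11.9   41.3]
top short [444.9 347.8  94.1  57.8  13.3  37. ]
top filter [ 446.6 -338.4   47.8   44.7   89.8   83.6]
top jar [563.4   1.7  27.6  30.4  89.8  85.3]
scene long [ 558.7 -164.4  183.6   62.1   11.8   41.2]
scene short [444.2 346.2  98.9  58.4  13.2  36.5]
scene filter [ 448.4 -340.    48.5   47.7   68.3   83.3]
scene jar [564.9   0.   28.7  28.9  33.8  84.7]
```

View pics/f1.png

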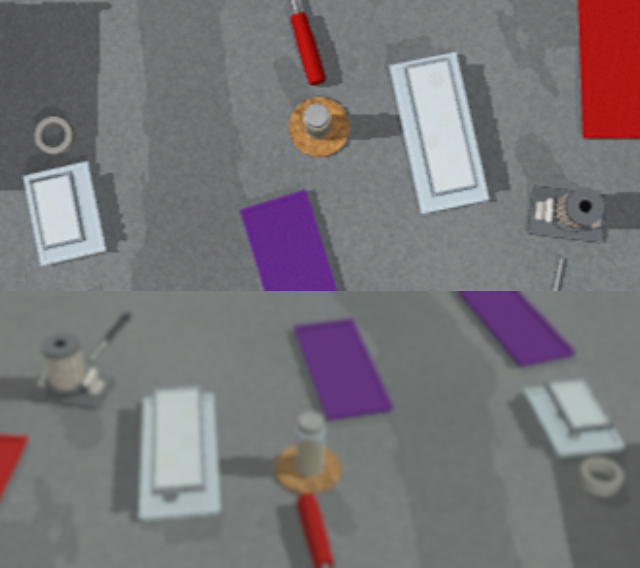

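All four pieces are in place. In the top half of the picture:
- long box (440,130)
- jar (317,118)
- short box (57,210)
- filter in the clip (580,207)

All heights match.

```bash
python3 -c "
from station import bot
print(bot.finish_job())"
```

```text
the job is handed in; nothing more can be done
None
```

The stack is apart, all four pieces are in their places, and I handed the job in at 34 s of the 134 s allowed; no verdict was reported. The order was filter, jar, short box, then long box. The short box had to be placed before the long one because it lay on top of it.

My last checks, from both cameras with the gripper well clear:

| Piece | Height of top (mm) | Expected (mm) | Position |
|---|---|---|---|
| Filter in clip | 83.3–83.6 | 83 | about 3–5 mm off the clip centre in x |
| Jar on coaster | about 85 | 85 | upright, within about 2 mm of the centre |
| Short box in tray | about 37 | 37 | within about 2 mm of the tray centre, flat |
| Long box in tray | about 41 | 41 | within about 3 mm of the tray centre, flat |

- **Filter:** the push force went from 7 to 5 N, then the plate stopped it hard. That stop briefly read 76 N at the wrist, below the 120 N limit but harder than I intended.
- **Disagreement:** the two cameras differed by about 2 mm on the filter and the jar, which is within the calibration tolerance. No check failed.

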